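# Pile the template plates and hold the case lid open at 60 degrees

## Task

I want to put the three template plates away in the plywood case: stack the white and the dark plate, in either order, squarely on the blue one with edges flush, leaving the blue one where it lies on the mat. Then take the lid by its bar, raise it to about 60 degrees (the red mark on the quadrants) and finish while still holding it there by the bar, because it falls shut when let go. Leave the other things on the bench where they are.

Things in the scene. Friction and masses are not known exactly. Their poses are not given: they have to be found in the camera images.
- blue_plate_mid (a point): blue template plate, 90 (its x) x 50 (its y) x 18 thick (mm), 55 to 100 g, loose; this point is its centre, half-way up; lies flat, z up. It starts in the middle of the rubber mat and is the bottom of the pile
- white_plate_mid (a point): white-faced template plate, 90 (its x) x 50 (its y) x 18 thick (mm), 55 to 100 g, loose; this point is its centre, half-way up; lies flat, z up. It starts on the bench, 9 mm below this point
- dark_plate_mid (a point): dark-wood template plate, 90 (its x) x 50 (its y) x 18 thick (mm), 55 to 100 g, loose; this point is its centre, half-way up; lies flat, z up. It starts on the bench, 9 mm below this point
- mat: black rubber mat, 150 x 110 x 3, fixed to the bench; origin at the centre of its underside
- case: plywood storage case, 220 (its x, depth) x 260 (its y, width) x 85 high without the lid, fixed to the bench; origin at the centre of its underside; its front faces its own -x, towards the robot. An aluminium angle quadrant (radius 100 about the hinge, look only) on each side carries a red mark at 60 degrees
- hinge_mid (a point): middle of the lid's hinge line, along the top far (+x) edge of the case; the hinge line runs along the case's y
- case_lid (a joint): lid angle in rad: 0 shut (level), grows as the front edge rises, stop at 1.4; 60 degrees is 1.047. The lid is a 220 x 260 x 10 panel, roughly 0.3 to 0.6 kg, and falls shut from any angle when not held
- pull_bar (a point): round steel bar handle on top of the lid near its front edge, 12 in diameter, free length 100 along its y (parallel to the hinge), on a post at each end; this point is the bar's centre, 30 behind the lid's front edge and 40 above the lid's upper face; with the lid shut it lies 190 in front of the hinge line and 50 above it. It is fixed to the lid and swings with it; a closed parallel gripper may stay upright and let the round bar turn between its pads
- sanding_block: cork sanding block with a wooden grip, 80 x 50 x 40 (mm); bystander, loose, leave alone; origin at its underside
- screw_jar: amber glass jar with a steel cap, 56 across, 75 high (mm); bystander, loose, leave alone; origin at its underside
- glue_bottle: yellow glue bottle with a red cap, 56 across, 160 high (mm); bystander, loose, leave alone; origin at its underside
- pencil_cup: steel cup with three pencils, 72 across, 140 high to the pencil tips (mm); bystander, loose, leave alone; origin at its underside
- screwdriver: screwdriver lying flat, about 200 mm long along its x, 26 high; bystander, loose, leave alone
- try_square: try square lying flat: dark wooden stock 120 x 22 x 18 along its x, steel blade 170 long along its +y (mm); bystander, loose, leave alone; origin at its underside
Not all that is in view belongs to the job. There is more than one size of the part that bears white_plate_mid; the job needs the middle-sized.

How it is judged:
By the outcome, as a careful person would: the job done as asked, in the order asked, and still so for the second after the job is handed in, while the arm keeps its last pose, push and grip.
It also fails if it takes over 72 s, if anything falls off the work surface, if the arm or the gripper's body presses on something with over 40 N, if the wrist force passes 120 N, or if a joint passes its speed limit or range.

## Robot

A 7-joint arm with a two-finger parallel gripper is mounted at the origin on the work surface. World frame = base frame: x ahead of the robot, y to its left, z up, the work surface at z = 0. Lengths are in m, angles in rad, forces in N, time in s.
With the tool pointing down it reaches from about 0.35 to 0.9 m from the base axis. Payload 8.1 kg.
Tool frame: the origin (TCP) lies at the very end of the fingers, on their centre line; the grasp point (between the pads) lies behind it (bot.grip_point_offset is the z of the grasp point in the tool frame, in m); z points along the fingers, y is the direction in which the jaws open and shut (so a half turn about z gives the same grasp; the last joint's range is limited). The gripper opens to 92 mm and grips with 3 to 60 N. Pads are 19 mm wide; open, the fingers measure 130 mm over their backs; the gripper's body (75 mm by 190 mm) begins 47 mm behind the grasp point.
Start: joints at [1.196, 0.434, 0.025, 1.573, -0.012, 1.134, -0.075], TCP at [0.168, -0.602, 0.227] pointing down, gripper open.
Joint ranges: [-2.62, 2.62], [-0.44, 2.09], [-1.27, 1.32], [0.08, 2.57], [-1.32, 4.46], [0.12, 2], [-2.74, 2.74]. Speed limits (rad/s): [2.22, 2.22, 3.01, 3.01, 3.14, 3.14, 3.14].

## Interface

Orientations are given as a unit quaternion [x, y, z, w].
In Python, from rig import bot gives the robot as it stands.
- The arm moves only by the tool jog_arm, never from a script. Its argument "steps" is a list of rows, each a list of 4 numbers: the shift along the tool's x, y, z in mm, then the turn about the tool's z in degrees. A call has 1 to 10 rows; each row shifts and turns the commanded pose from where the row before left it, along the tool's axes as they then stand; what a row does not reach is not made up. A row lasts 1/8 s, in which the tool goes at most 62.5 mm and 10.7 degrees, less where a joint would pass 70% of its speed; a pose out of reach is approached as far as the arm can. A call with a gripper value outside its range is refused whole. "jaw" is the closure, from 0 (fully open) to 1 (shut), set as the call begins (left out, the last holds). The fingers move at their own pace and stop on an object; "grip_force" is the grip in N (left out, the last holds). Time passes only in rows, so rows that do not move let the fingers close. It gives the time, the measured TCP pose, the force and the opening at its end, in the units of the state.
- bot.observe(): the state, without advancing time (a new reading comes with each control period).
- bot.camera(name): name is "side" or "top"; returns (picture, depth): 400x640x3 uint8, red, green, blue; 400x640 float32, m along the optical axis (not along the pixel's ray), 0 where there is no reading.
- bot.calibration(name): a dict with "fx", "fy", "cx", "cy" (pixels), "rvec" (rotation vector, rad) and "tvec" (3), from world to camera coordinates, as OpenCV has them. Camera axes: x right, y down, z forward; pixel columns grow to the right and rows downward; lengths in m; the calibration is good to about 2 mm. A picture is of the moment at which its call begins. calibration takes no time and is no camera call.
- bot.job_done(): hands the job in, once; it reports no verdict.
The state is a dict: "clock": time; "joint_pos": joint angles; "dq": joint speeds; "joint_torque": joint torques, N m; "ee_pos": TCP position; "ee_rot": TCP orientation; "wrist_force": force on the tool from outside, world axes, zero at the start; "ft_torque": the same for the moment, N m; "grip_width": finger opening in m.
Only numpy, scipy, OpenCV 4.12 (cv2) and the standard library are available. Lean on these libraries where they do the work, as an engineer would, in place of code of your own. Each camera call takes 0.05 s, during which the arm holds its last target.

## Working session

There is one attempt and no reset: what is moved stays moved. The work goes in short steps, Python scripts to look and compute and a tool call to move; the robot and the scene stay as the last step left them, time stands still between calls to the robot, and variables do not carry over. Pictures are saved under pics/ and viewed, and the job is handed in when it is done.

Besides the shell and the picture viewer there is one more tool, called after "Request:" as a command line: name --pt "numbers of a row" for each row, then --argument value for the rest. jog_arm: Moves the arm, as the interface text tells. Its arguments: {"type":"object","properties":{"steps":{"type":"array"},"jaw":{"type":"number"},"grip_force":{"type":"number"}},"required":["steps"]}

```bash
ls; mkdir -p pics; python3 - <<'E'
from rig import bot
import cv2,numpy as np
for n in("top","side"):
    p,d=bot.camera(n); cv2.imwrite(f"pics/{n}0.png",cv2.cvtColor(p,cv2.COLOR_RGB2BGR)); np.savez(f"{n}0.npz",p=p,d=d)
    c=bot.calibration(n);print(n,c, -cv2.Rodrigues(np.array(c["rvec"]))[0].T@np.array(c["tvec"]).ravel())
print(bot.observe(),bot.grip_point_offset)
E
```

```text
pics
top {'fx': 416.7392506265542, 'fy': 416.7392506265542, 'cx': 323.3063297880974, 'cy': 198.01046099986587, 'rvec': array([ 2.18395756, -2.17623222,  0.06123076]), 'tvec': array([0.02196588, 0.51935336, 1.40315613])} [0.42133397 0.00539724 1.43579459]
side {'fx': 407.3269140912989, 'fy': 407.3269140912989, 'cx': 314.0806538894427, 'cy': 192.3800355001206, 'rvec': array([ 2.40054741, -0.22598505,  0.0769226 ]), 'tvec': array([-0.52565233,  0.14990648,  1.11263835])} [ 0.40680073 -0.71910236  0.9242031 ]
{'clock': 0.1, 'joint_pos': array([ 1.1964264 ,  0.43514949,  0.02496446,  1.57400477, -0.01160088,
        1.13400321, -0.07509503]), 'dq': array([-1.31632057e-03, -2.33556892e-03, -3.48318628e-04, -2.61205112e-03,
        6.74524336e-04,  5.89347863e-05,  1.09062614e-04]), 'joint_torque': array([ 2.92445431e-03, -6.69127321e+01,  9.87717547e-01, -3.15146434e+01,
       -6.05894253e-02,  3.75037815e-02,  8.53684423e-05]), 'ee_pos': array([ 0.16760341, -0.60162955,  0.22602623]), 'ee_rot': array([ 9.90785414e-01,  1.35439137e-01, -1.57481617e-04, -6.92246695e-04]), 'wrist_force': array([-0.82357048,  0.02774938,  0.81016014]), 'ft_torque': array([0.01468103, 0.04773593, 0.04761035]), 'grip_width': 0.09201698992798805} -0.0188
```

View pics/top0.png

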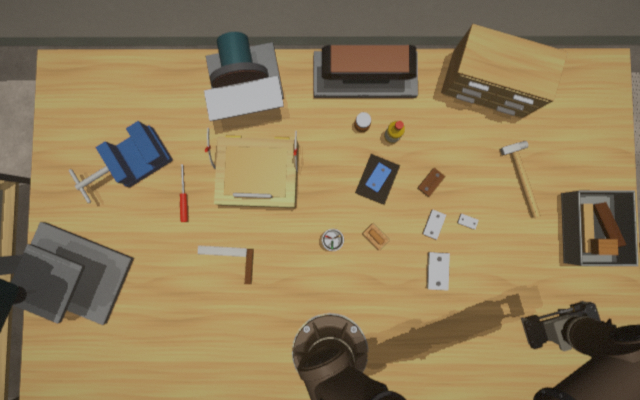

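View pics/side0.png

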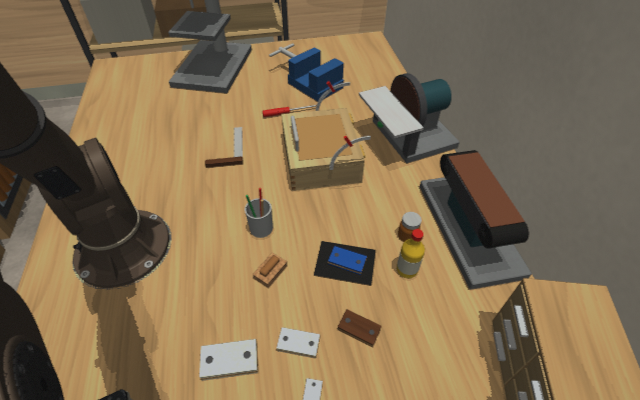

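The top view shows three white-plate candidates: middle (434,224), large (438,271) and small (468,221). The dark plate is at (431,182), with the wooden tray contents at (605,235) as a lookalike. The blue plate is on the mat at (378,178), and the lid bar is at (252,195). I'll measure each and take close crops.

```bash
cat > h.py <<'E'
import cv2,numpy as np
from rig import bot
CAL={n:bot.calibration(n) for n in("top","side")}
def RT(n):
    c=CAL[n];R=cv2.Rodrigues(np.array(c["rvec"]))[0];t=np.array(c["tvec"]).ravel()
    return R,t,np.array([[c["fx"],0,c["cx"]],[0,c["fy"],c["cy"]],[0,0,1]])
def ray(n,uv,z):
    R,t,K=RT(n);uv=np.atleast_2d(np.array(uv,float))
    d=(np.c_[uv,np.ones(len(uv))]@np.linalg.inv(K).T)@R
    o=-R.T@t
    s=(z-o[2])/d[:,2]
    return o+s[:,None]*d
def proj(n,P):
    R,t,K=RT(n);p=(np.atleast_2d(P)@R.T+t)@K.T
    return p[:,:2]/p[:,2:]
def rect(mask,n,z):
    cs,_=cv2.findContours(mask.astype(np.uint8),cv2.RETR_EXTERNAL,cv2.CHAIN_APPROX_NONE)
    c=max(cs,key=cv2.contourArea)
    w=ray(n,c[:,0,:],z)[:,:2]*1000
    (cx,cy),(a,b),ang=cv2.minAreaRect(w.astype(np.float32))
    if a<b: a,b,ang=b,a,ang+90
    return cx,cy,a,b,((ang+90)%180)-90, len(c)
def crop(p,x0,y0,x1,y1,f,name):
    cv2.imwrite(name,cv2.cvtColor(cv2.resize(p[y0:y1,x0:x1],None,fx=f,fy=f,interpolation=cv2.INTER_CUBIC),cv2.COLOR_RGB2BGR))
E
python3 - <<'E'
from h import *
T=np.load("top0.npz");S=np.load("side0.npz")
p=T["p"];hsv=cv2.cvtColor(p,cv2.COLOR_RGB2HSV)
crop(p,340,140,500,300,5*0.7,"pics/c_top.png")
crop(S["p"],190,220,430,400,3,"pics/c_side.png")
crop(p,195,120,315,215,6,"pics/c_case.png")
crop(S["p"],260,70,380,200,5*0.9,"pics/c_case_s.png")
for q in [(434,232),(438,271),(468,221),(431,182),(378,178),(360,185),(425,224),(450,200)]: print(q,p[q[1],q[0]],hsv[q[1],q[0]],T["d"][q[1],q[0]])
E
```

```text
(434, 232) [178 178 179] [120   1 179] 1.402588
(438, 271) [180 181 182] [105   3 182] 1.3914407
(468, 221) [181 181 182] [120   1 182] 1.4205079
(431, 182) [107  69  42] [ 12 155 107] 1.4170579
(378, 178) [ 93 130 183] [108 125 183] 1.4159893
(360, 185) [60 54 42] [20 77 60] 1.4355507
(425, 224) [151 135  92] [ 22 100 151] 1.4250379
(450, 200) [182 153 100] [ 19 115 182] 1.4310272
```

View pics/c_top.png

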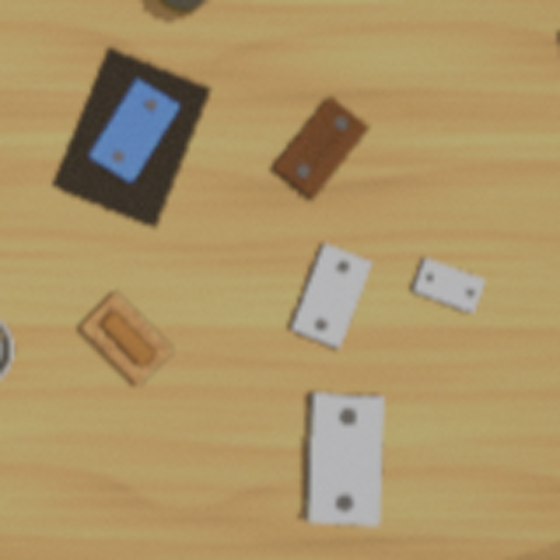

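View pics/c_side.png

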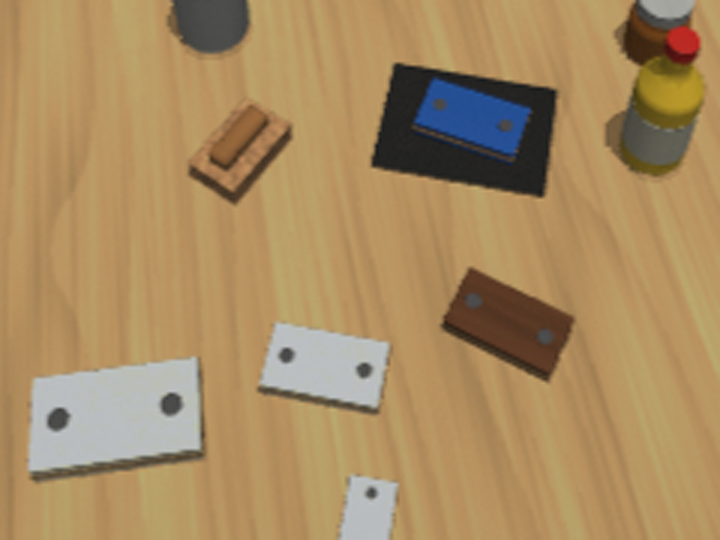

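View pics/c_case.png

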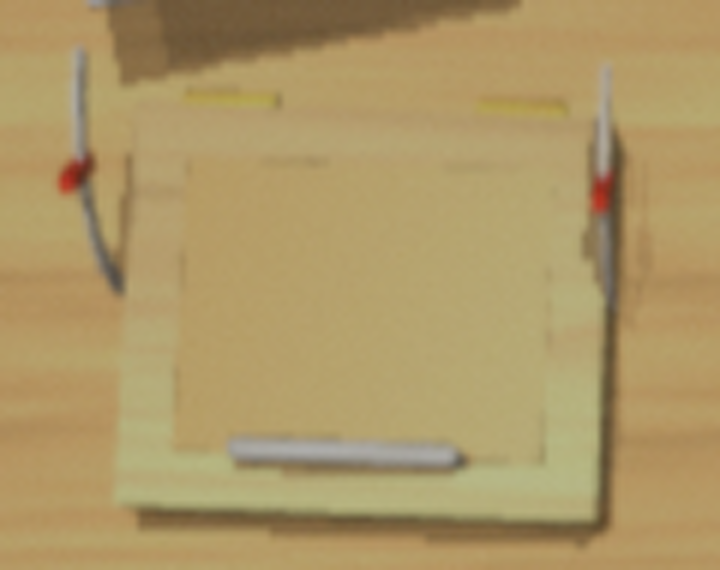

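View pics/c_case_s.png

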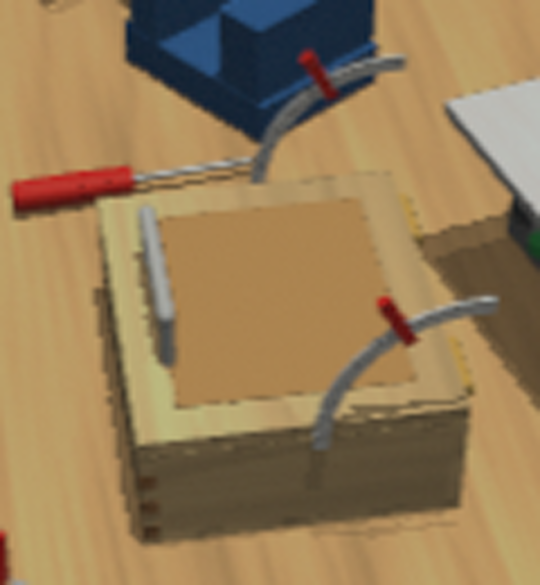

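```bash
cat >> h.py <<'E'
def masks(p):
    h=cv2.cvtColor(p,cv2.COLOR_RGB2HSV).astype(int)
    return dict(white=(h[...,1]<30)&(h[...,2]>130), dark=(h[...,0]<18)&(h[...,1]>120)&(h[...,2]<135)&(h[...,2]>45), blue=(h[...,0]>95)&(h[...,0]<125)&(h[...,1]>90)&(h[...,2]>110))
def comp(m,seed,r=2,close=7):
    m=cv2.morphologyEx(m.astype(np.uint8),cv2.MORPH_CLOSE,np.ones((close,close)))
    n,l=cv2.connectedComponents(m)
    u,v=seed; k=np.bincount(l[v-r:v+r+1,u-r:u+r+1].ravel(),minlength=n);k[0]=0
    return l==k.argmax()
E
python3 - <<'E'
from h import *
for n in("top","side"):
    p=np.load(n+"0.npz")["p"];M=masks(p)
    seeds=dict(top=dict(white=[(434,224),(438,265),(468,221)],dark=[(431,182)],blue=[(378,178)]),
     side=dict(white=[(298,342),(228,360)],dark=[(358,328)],blue=[(348,259)]))[n]
    for k,ss in seeds.items():
        for s in ss:
            z=0.021 if k=="blue" else 0.018
            print(n,k,s,np.round(rect(comp(M[k],s),n,z),1))
# bar
for n,z in (("top",0.135),("side",0.135)):
    p=np.load(n+"0.npz")["p"];h=cv2.cvtColor(p,cv2.COLOR_RGB2HSV)
    print(n); 
    if n=="top":print(h[190:202,252], h[195,230:278:4])
E
```

```text
top white (434, 224) [ 431.5 -351.8   88.5   50.3  -21.2   71. ]
top white (438, 265) [ 275.3 -362.4  120.3   66.8   -0.9  106. ]
top white (468, 221) [ 442.2 -464.8   61.6   33.    69.5   49. ]
top dark (431, 182) [ 575.1 -342.    92.    50.1  -38.8   64. ]
top blue (378, 178) [ 591.9 -162.5   91.    50.8  -32.1   67. ]
side white (298, 342) [ 432.3 -353.    88.8   48.7  -21.6  114. ]
side white (228, 360) [ 275.4 -360.2  122.2   66.9   -3.1  169. ]
side dark (358, 328) [ 574.8 -347.9   92.1   56.5  -38.5  110. ]
side blue (348, 259) [ 591.8 -162.9   89.6   48.9  -32.1   91. ]
top
[[ 22 103 181]
 [ 22  98 182]
 [ 22  94 180]
 [ 20  55 172]
 [ 21  15 171]
 [ 21  10 172]
 [ 23  21 147]
 [ 19  72 128]
 [ 20 102 143]
 [ 24  89 167]
 [ 26  84 180]
 [ 26  82 181]] [[ 24  90 181]
 [ 23  19 160]
 [ 26  11 164]
 [ 20   9 167]
 [ 18   8 170]
 [ 20   9 171]
 [ 21  11 169]
 [ 26  12 169]
 [ 20  14 169]
 [ 21  11 170]
 [ 20  24 158]
 [ 23  93 181]]
side
```

```bash
cat > plan.py <<'E'
import sys,numpy as np
from rig import bot
from scipy.spatial.transform import Rotation as Rn
def plan(x,y,z,yaw=None):
    o=bot.observe();R=Rn.from_quat(o["ee_rot"]).as_matrix();p=np.array(o["ee_pos"])*1000
    a=np.degrees(np.arctan2(R[1,0],R[0,0]))
    turn=0 if yaw is None else -(((yaw-a)+90)%180-90)
    R2=R@Rn.from_euler("z",turn,degrees=True).as_matrix()
    d=R2.T@(np.array([x,y,z])-p)
    print("tcp",p.round(1),"yaw",round(a,2),"tilt",np.degrees(np.arccos(-R[2,2])).round(2),"| turn",round(turn,2),"then shift",d.round(1),"t",o["clock"],"F",np.round(o["wrist_force"],1),"w",round(o["grip_width"]*1000,1))
    print("q",np.round(o["joint_pos"],2))
if __name__=="__main__":
    a=[float(v) for v in sys.argv[1:]]; plan(*a)
E
python3 plan.py 432 -352.3 100 -21.4
```

```text
tcp [ 167.6 -601.6  226. ] yaw 15.57 tilt 0.08 | turn 36.97 then shift [ 155.3 -328.5  126.2] t 0.1 F [-0.8  0.   0.8] w 92.0
q [ 1.2   0.44  0.02  1.57 -0.01  1.13 -0.08]
```

Request:
jog_arm --pt "0 0 0 9.5" --pt "0 0 0 9.5" --pt "0 0 0 9" --pt "0 0 0 9" --pt "25 -55 15 0" --pt "25 -55 15 0" --pt "25 -55 15 0" --pt "25 -55 15 0" --pt "25 -55 15 0" --pt "30 -53 20 0" --jaw 0

```text
clock: 1.35
ee_pos: [0.4319, -0.3528, 0.1319]
ee_rot: [0.983, -0.186, 0.0, 0.0]
wrist_force: [0.2, -0.2, -0.2]
grip_width: 0.0918
```

Request:
jog_arm --pt "0 0 0 0" --pt "0 0 0 0" --pt "0 0 0 0"

```text
clock: 1.72
ee_pos: [0.4296, -0.3558, 0.1325]
ee_rot: [0.982, -0.187, -0.0, 0.0]
wrist_force: [0.3, 0.6, 0.5]
grip_width: 0.0919
```

```bash
python3 plan.py 432 -352.3 3 -21.4
```

```text
tcp [ 429.6 -355.8  132.5] yaw -21.57 tilt 0.05 | turn -0.17 then shift [  1.   -4.2 129.5] t 1.725 F [0.3 0.6 0.5] w 91.9
q [ 0.55  0.42  0.06  1.86 -0.03  0.86 -1.32]
```

Request:
jog_arm --pt "1 -4 20 0" --pt "0 0 25 0" --pt "0 0 25 0" --pt "0 0 20 0" --pt "0 0 10 0" --pt "0 0 0 0" --pt "0 0 0 0"

```text
clock: 2.6
ee_pos: [0.4334, -0.3516, 0.033]
ee_rot: [0.983, -0.186, 0.001, 0.0]
wrist_force: [0.5, -0.2, 0.7]
grip_width: 0.0919
```

```bash
python3 plan.py 432 -352.3 3 -21.4; python3 - <<'E'
from h import *
p,d=bot.camera("side"); crop(p,230,260,390,380,4,"pics/s1.png")
E
```

```text
tcp [ 433.4 -351.6   33. ] yaw -21.46 tilt 0.07 | turn -0.06 then shift [-1.1  1.1 30. ] t 2.6 F [ 0.5 -0.2  0.7] w 91.9
q [ 0.55  0.56  0.05  1.93 -0.04  0.65 -1.32]
```

View pics/s1.png

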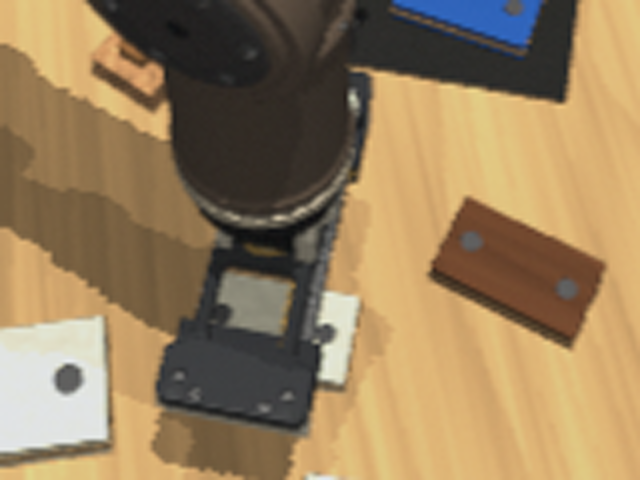

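The gripper straddles the middle white plate at crop (280,320), and the dark plate at (515,270) is clear. I'll descend and grip.

Request:
jog_arm --pt "-1 1 12 0" --pt "0 0 12 0" --pt "0 0 5 0" --pt "0 0 0 0" --pt "0 0 0 0"

```text
clock: 3.28
ee_pos: [0.432, -0.3516, 0.0033]
ee_rot: [0.983, -0.186, 0.0, 0.0]
wrist_force: [-0.3, 0.1, 0.3]
grip_width: 0.092
```

Request:
jog_arm --pt "0 0 0 0" --pt "0 0 0 0" --pt "0 0 0 0" --pt "0 0 0 0" --pt "0 0 0 0" --pt "0 0 0 0" --jaw 1 --grip_force 20

```text
clock: 4.03
ee_pos: [0.4318, -0.3516, 0.0033]
ee_rot: [0.983, -0.186, 0.0, 0.0]
wrist_force: [0.7, -0.0, 1.1]
grip_width: 0.0499
```

```bash
python3 plan.py 432 -352.3 3 -21.4
```

```text
tcp [ 431.8 -351.6    3.3] yaw -21.43 tilt 0.01 | turn -0.03 then shift [0.4 0.6 0.3] t 4.025 F [ 0.7 -0.   1.1] w 49.9
q [ 0.56  0.61  0.04  1.95 -0.04  0.58 -1.32]
```

Request:
jog_arm --pt "0 0 -15 0" --pt "0 0 -30 0" --pt "0 0 -35 0" --pt "0 0 0 5.4" --pt "0 0 0 5.3" --pt "0 0 0 0"

```text
clock: 4.78
ee_pos: [0.432, -0.3515, 0.0841]
ee_rot: [0.961, -0.276, 0.0, 0.0]
wrist_force: [0.7, -0.4, -1.4]
grip_width: 0.05
```

```bash
python3 plan.py 591.6 -162.6 80 -32.1
```

```text
tcp [ 432.  -351.5   84.1] yaw -32.09 tilt 0.05 | turn 0.01 then shift [  34.8 -244.9    4.1] t 4.775 F [ 0.7 -0.4 -1.4] w 50.0
q [ 0.51  0.49  0.11  1.91 -0.07  0.75 -1.48]
```

Request:
jog_arm --pt "5 -30 0 0" --pt "5 -35 0 0" --pt "5 -35 0 0" --pt "5 -35 0 0" --pt "5 -35 0 0" --pt "5 -35 0 0" --pt "5 -25 0 0" --pt "0 -15 0 0" --pt "0 0 0 0" --pt "0 0 0 0"

```text
clock: 6.02
ee_pos: [0.5908, -0.1642, 0.0832]
ee_rot: [0.961, -0.277, -0.0, 0.001]
wrist_force: [-0.2, -0.7, -0.1]
grip_width: 0.0499
```

```bash
python3 plan.py 591.6 -162.6 35 -32.1; python3 - <<'E'
from h import *
p,d=bot.camera("side"); crop(p,270,190,430,310,4,"pics/s2.png")
p,d=bot.camera("top"); crop(p,310,120,470,240,4,"pics/t2.png")
E
```

```text
tcp [ 590.8 -164.2   83.2] yaw -32.22 tilt 0.06 | turn -0.12 then shift [-0.2 -1.9 48.2] t 6.025 F [-0.2 -0.7 -0.1] w 49.9
q [ 0.11  0.56  0.1   1.76 -0.07  0.82 -1.88]
```

View pics/s2.png

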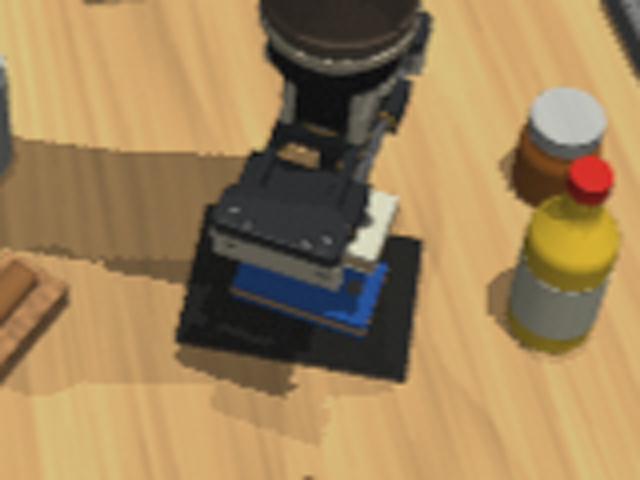

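View pics/t2.png

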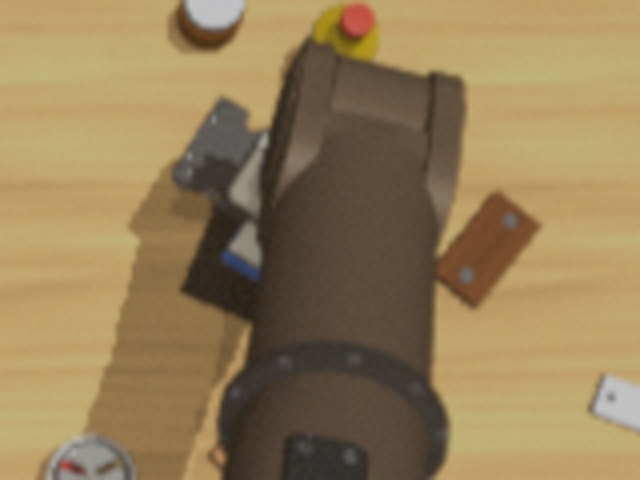

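The white plate hangs level over the blue one (side crop (370,230) above (310,295)). The glue bottle and jar are clear. Lowering.

Request:
jog_arm --pt "0 -2 20 0" --pt "0 0 20 0" --pt "0 0 10 0" --pt "0 0 4 0" --pt "0 0 0 0" --pt "0 0 0 0"

```text
clock: 6.88
ee_pos: [0.5933, -0.1612, 0.0299]
ee_rot: [0.961, -0.277, 0.001, -0.0]
wrist_force: [0.7, 0.3, -0.9]
grip_width: 0.0498
```

```bash
python3 plan.py 591.6 -162.6 24.3 -32.1
```

```text
tcp [ 593.3 -161.2   29.9] yaw -32.13 tilt 0.06 | turn -0.03 then shift [-0.7  2.1  5.6] t 6.875 F [ 0.7  0.3 -0.9] w 49.8
q [ 0.12  0.63  0.09  1.79 -0.08  0.72 -1.88]
```

Request:
jog_arm --pt "-0.5 2 2 0" --pt "0 0 1 0" --pt "0 0 0 0" --pt "0 0 0 0" --pt "0 0 0 0"

```text
clock: 7.5
ee_pos: [0.5914, -0.1624, 0.0263]
ee_rot: [0.961, -0.277, 0.0, -0.0]
wrist_force: [0.4, -0.4, -0.6]
grip_width: 0.0502
```

```bash
python3 plan.py 591.6 -162.6 24.3 -32.1
```

```text
tcp [ 591.4 -162.4   26.3] yaw -32.13 tilt 0.01 | turn -0.03 then shift [0.3 0.1 2. ] t 7.5 F [ 0.4 -0.4 -0.6] w 50.2
q [ 0.12  0.64  0.09  1.8  -0.08  0.71 -1.88]
```

Request:
jog_arm --pt "0 0 1.7 0" --pt "0 0 0 0" --pt "0 0 0 0"

```text
clock: 7.88
ee_pos: [0.5913, -0.1624, 0.0245]
ee_rot: [0.961, -0.277, -0.0, 0.0]
wrist_force: [-0.6, 0.1, -0.1]
grip_width: 0.0498
```

```bash
python3 plan.py 591.6 -162.6 24.3 -32.1; python3 - <<'E'
from h import *
p,d=bot.camera("side"); crop(p,300,220,400,295,7,"pics/s3.png")
E
```

```text
tcp [ 591.3 -162.4   24.5] yaw -32.13 tilt 0.01 | turn -0.03 then shift [ 0.3 -0.   0.2] t 7.875 F [-0.6  0.1 -0.1] w 49.8
q [ 0.12  0.64  0.09  1.8  -0.08  0.71 -1.88]
```

View pics/s3.png

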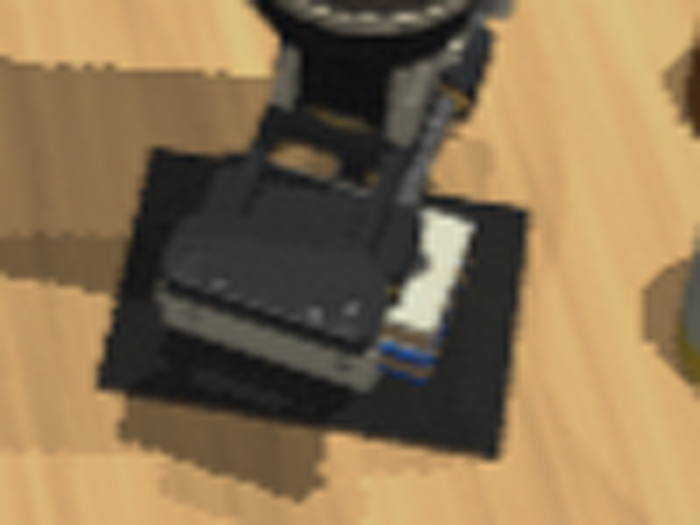

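The white plate sits on the blue one with only a thin blue line at the near corner (crop (405,360)). I'll release, rise and check.

Request:
jog_arm --pt "0 0 0 0" --pt "0 0 0 0" --pt "0 0 0 0" --pt "0 0 0 0" --pt "0 0 -10 0" --pt "0 0 -20 0" --pt "0 0 -40 0" --pt "0 0 -30 0" --jaw 0

```text
clock: 8.93
ee_pos: [0.5918, -0.1626, 0.1268]
ee_rot: [0.961, -0.277, 0.001, -0.0]
wrist_force: [-0.1, -0.5, 0.4]
grip_width: 0.0917
```

```bash
python3 plan.py 575 -343 90 -38.7
```

```text
tcp [ 591.8 -162.6  126.8] yaw -32.14 tilt 0.09 | turn 6.56 then shift [ 99.6 151.3  36.8] t 8.925 F [-0.1 -0.5  0.4] w 91.7
q [ 0.11  0.51  0.11  1.73 -0.07  0.91 -1.89]
```

Request:
jog_arm --pt "0 0 0 6.6" --pt "20 30 0 0" --pt "20 30 0 0" --pt "20 30 0 0" --pt "20 30 0 0" --pt "20 31 0 0" --pt "0 0 0 0" --pt "0 0 0 0"

```text
clock: 9.93
ee_pos: [0.575, -0.3422, 0.1249]
ee_rot: [0.943, -0.332, 0.0, -0.0]
wrist_force: [0.5, 0.3, -0.4]
grip_width: 0.0917
```

```bash
cat >> h.py <<'E'
def holes(mask_plate,p,n,z,lo=0):
    # grey low-sat blobs within filled plate
    h=cv2.cvtColor(p,cv2.COLOR_RGB2HSV).astype(int)
    return h
E
python3 - <<'E'
from h import *
T=np.load("top0.npz")["p"];S=np.load("side0.npz")["p"]
for n,p,sd in(("top",T,(431,182)),("side",S,(358,328))):
    h=cv2.cvtColor(p,cv2.COLOR_RGB2HSV).astype(int)
    u,v=sd; m=np.zeros(p.shape[:2],bool); pl=comp(masks(p)["dark"],sd)
    g=(cv2.dilate(pl.astype(np.uint8),np.ones((3,3)))>0)&(h[...,1]<110)
    pl_in=cv2.erode(pl.astype(np.uint8),np.ones((4,4)))>0
    g&=pl_in
    k,l,st,ce=cv2.connectedComponentsWithStats(g.astype(np.uint8))
    for i in range(1,k): print(n,st[i,4],ce[i].round(1),ray(n,ce[i],0.018)[0].round(4))
P,d=bot.camera("side");crop(P,300,220,400,295,7,"pics/s4.png");cv2.imwrite("pics/s4f.png",P[...,::-1]);np.savez("side4.npz",p=P)
P,d=bot.camera("top");crop(P,330,140,430,215,7,"pics/t4.png");np.savez("top4.npz",p=P)
import plan; plan.plan(575,-343,3,-38.7)
E
```

```text
top 12 [437.1 174.7] [ 0.6003 -0.3641  0.018 ]
top 13 [426.2 188.5] [ 0.553  -0.3263  0.018 ]
side 26 [347.3 319.8] [ 0.553  -0.3255  0.018 ]
side 27 [371.3 331.8] [ 0.5999 -0.3636  0.018 ]
tcp [ 575.5 -341.3  124.8] yaw -38.63 tilt 0.05 | turn 0.07 then shift [  0.7   1.7 121.8] t 10.025 F [0.1 0.9 0.1] w 91.6
q [ 0.36  0.6   0.15  1.58 -0.1   0.98 -1.7 ]
```

View pics/s4.png

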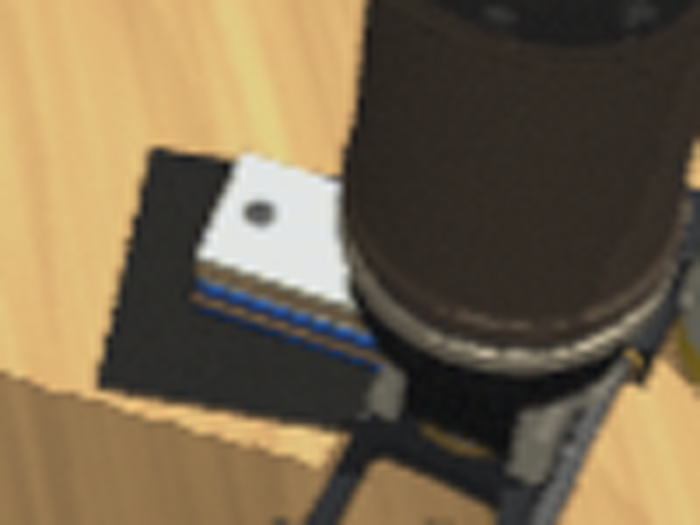

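View pics/t4.png

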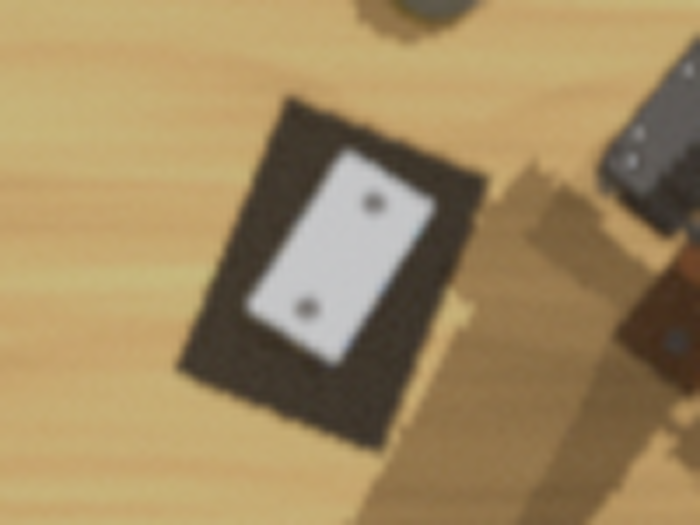

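The white plate looks square on the blue one in the top crop (its corners are at (345,150), (435,205), (335,365) and (247,305)), with a faint blue line on the lower-right side. Next I'll measure that offset by the hole centres.

```bash
cat >> h.py <<'E'
def dots(p,n,pl,z,k=9):
    g=cv2.cvtColor(p,cv2.COLOR_RGB2GRAY); 
    H,Sx=cv2.cvtColor(p,cv2.COLOR_RGB2HSV)[...,1].astype(float),g.astype(float)
    m=cv2.erode(pl.astype(np.uint8),np.ones((3,3)))>0
    med=np.median(p[m].astype(float),axis=0)
    dev=np.linalg.norm(p.astype(float)-med,axis=2)*m
    b=(dev>35)
    c,l,st,ce=cv2.connectedComponentsWithStats(b.astype(np.uint8))
    out=[]
    for i in sorted(range(1,c),key=lambda i:-st[i,4])[:3]:
        w=dev*(l==i); v,u=np.nonzero(w); w=w[v,u]
        uv=[(u*w).sum()/w.sum(),(v*w).sum()/w.sum()]
        out.append((int(st[i,4]),np.round(uv,1),(ray(n,uv,z)[0]*1000).round(1)))
    return out
E
python3 - <<'E'
from h import *
for f,n,k,s,z in (("top0","top","blue",(378,178),.021),("side0","side","blue",(348,259),.021),("top0","top","white",(434,224),.018),("side0","side","white",(298,342),.018),("top4","top","white",(379,177),.039),("side4","side","white",(342,250),.039)):
    p=np.load(f+".npz")["p"];c=comp(masks(p)[k],s)
    print(f,k,np.round(rect(c,n,z),1)); 
    for o in dots(p,n,c,z):print("   ",*o)
E
```

```text
top0 blue [ 591.9 -162.5   91.    50.8  -32.1   67. ]
    11 [382.6 169.6] [ 616.9 -178.1   21. ]
    8 [373.2 184.2] [ 566.8 -145.9   21. ]
side0 blue [ 591.8 -162.9   89.6   48.9  -32.1   91. ]
    16 [358.  261.5] [ 617.  -177.9   21. ]
    15 [336.1 254.4] [ 566.4 -146.1   21. ]
top0 white [ 431.5 -351.8   88.5   50.3  -21.2   71. ]
    13 [437.5 215.7] [ 460.5 -363.3   18. ]
    13 [431.3 232.3] [ 404.1 -341.7   18. ]
side0 white [ 432.3 -353.    88.8   48.7  -21.6  114. ]
    29 [311.  342.9] [ 459.9 -363.1   18. ]
    28 [285.1 337.9] [ 404.2 -340.9   18. ]
top4 white [ 592.4 -161.3   92.1   51.6  -32.6   67. ]
    12 [373.5 183.6] [ 567.1 -144.9   39. ]
    11 [382.9 168.6] [ 617.9 -177.    39. ]
side4 white [ 577.3 -152.3   56.9   49.3  -31.1   65. ]
    21 [336.6 250. ] [ 567.4 -144.8   39. ]
    2 [347.  251.5] [ 592.7 -154.3   39. ]
    1 [347. 248.] [ 595.3 -143.8   39. ]
```

```bash
python3 plan.py 576.6 -344.9 3.3 -38.8
```

```text
tcp [ 575.5 -341.3  124.8] yaw -38.63 tilt 0.05 | turn 0.17 then shift [  3.2   2.2 121.5] t 10.025 F [0.1 0.9 0.1] w 91.6
q [ 0.36  0.6   0.15  1.58 -0.1   0.98 -1.7 ]
```

Request:
jog_arm --pt "3 2 25 0" --pt "0 0 30 0" --pt "0 0 25 0" --pt "0 0 15 0" --pt "0 0 0 0" --pt "0 0 0 0"

```text
clock: 10.78
ee_pos: [0.5767, -0.3464, 0.0306]
ee_rot: [0.943, -0.331, 0.001, 0.0]
wrist_force: [-0.4, -1.2, 0.5]
grip_width: 0.0919
```

```bash
python3 plan.py 576.6 -344.9 3.3 -38.8; python3 - <<'E'
from h import *
p,d=bot.camera("side"); crop(p,290,250,430,355,5,"pics/s5.png")
E
```

```text
tcp [ 576.7 -346.4   30.6] yaw -38.71 tilt 0.09 | turn 0.09 then shift [-1.  -1.1 27.3] t 10.775 F [-0.4 -1.2  0.5] w 91.9
q [ 0.38  0.71  0.13  1.64 -0.12  0.8  -1.68]
```

View pics/s5.png

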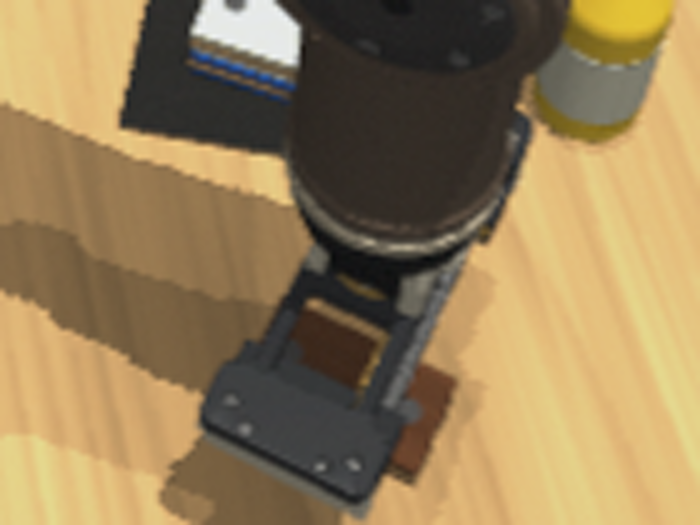

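The jaws straddle the dark plate (crop (345,350) and (425,415)). The glue bottle at (610,60) is clear.

Request:
jog_arm --pt "-1 -1 12 0" --pt "0 0 10 0" --pt "0 0 5 0" --pt "0 0 0 0" --pt "0 0 0 0"

```text
clock: 11.45
ee_pos: [0.5759, -0.345, 0.0027]
ee_rot: [0.943, -0.332, 0.0, 0.0]
wrist_force: [-1.0, 0.5, 0.1]
grip_width: 0.0919
```

Request:
jog_arm --pt "0 0 0 0" --pt "0 0 0 0" --pt "0 0 0 0" --pt "0 0 0 0" --pt "0 0 0 0" --pt "0 0 0 0" --jaw 1 --grip_force 20

```text
clock: 12.2
ee_pos: [0.5758, -0.3449, 0.0025]
ee_rot: [0.943, -0.332, -0.0, 0.0]
wrist_force: [-0.9, -0.4, 0.6]
grip_width: 0.0501
```

```bash
python3 plan.py 576.6 -344.9 3.3 -38.8
```

```text
tcp [ 575.8 -344.9    2.5] yaw -38.74 tilt 0.0 | turn 0.06 then shift [ 0.7 -0.5 -0.8] t 12.2 F [-0.9 -0.4  0.6] w 50.1
q [ 0.38  0.74  0.13  1.65 -0.12  0.75 -1.68]
```

Request:
jog_arm --pt "0 0 -15 0" --pt "0 0 -35 0" --pt "0 0 -50 0" --pt "0 0 0 -6.6" --pt "0 0 0 0"

```text
clock: 12.82
ee_pos: [0.5761, -0.3449, 0.104]
ee_rot: [0.961, -0.277, 0.001, 0.0]
wrist_force: [0.3, -0.4, -1.0]
grip_width: 0.0498
```

```bash
python3 plan.py 590.6 -162.6 100 -32.1
```

```text
tcp [ 576.1 -344.9  104. ] yaw -32.16 tilt 0.09 | turn -0.06 then shift [ -84.6 -162.2    3.9] t 12.825 F [ 0.3 -0.4 -1. ] w 49.8
q [ 0.38  0.62  0.12  1.59 -0.09  0.94 -1.6 ]
```

Request:
jog_arm --pt "-15 -28 0 0" --pt "-15 -28 0 0" --pt "-15 -28 0 0" --pt "-15 -28 0 0" --pt "-15 -28 0 0" --pt "-10 -22 0 0" --pt "0 0 0 0" --pt "0 0 0 0"

```text
clock: 13.82
ee_pos: [0.5895, -0.1635, 0.1023]
ee_rot: [0.961, -0.278, -0.0, 0.0]
wrist_force: [0.6, -1.0, -1.8]
grip_width: 0.0498
```

```bash
python3 plan.py 590.6 -162.6 41.5 -32.1
```

```text
tcp [ 589.5 -163.5  102.3] yaw -32.25 tilt 0.06 | turn -0.15 then shift [ 0.5 -1.4 60.8] t 13.825 F [ 0.6 -1.  -1.8] w 49.8
q [ 0.11  0.54  0.11  1.75 -0.07  0.86 -1.88]
```

Request:
jog_arm --pt "0.5 -1 20 -0.1" --pt "0 0 20 0" --pt "0 0 12 0" --pt "0 0 4 0" --pt "0 0 0 0" --pt "0 0 0 0" --pt "0 0 0 0"

```text
clock: 14.7
ee_pos: [0.5913, -0.162, 0.0471]
ee_rot: [0.961, -0.276, 0.0, -0.0]
wrist_force: [1.0, -0.6, -0.6]
grip_width: 0.0497
```

```bash
python3 plan.py 590.6 -162.6 41.5 -32.1
```

```text
tcp [ 591.3 -162.    47.1] yaw -32.03 tilt 0.06 | turn 0.07 then shift [-0.3  0.9  5.6] t 14.7 F [ 1.  -0.6 -0.6] w 49.7
q [ 0.11  0.61  0.1   1.79 -0.08  0.75 -1.88]
```

Request:
jog_arm --pt "-0.3 0.8 2 0.1" --pt "0 0 1.5 0" --pt "0 0 1 0" --pt "0 0 0 0" --pt "0 0 0 0"

```text
clock: 15.32
ee_pos: [0.5903, -0.1624, 0.042]
ee_rot: [0.961, -0.277, 0.0, 0.0]
wrist_force: [0.1, -0.5, -0.6]
grip_width: 0.0499
```

```bash
python3 plan.py 590.6 -162.6 41.5 -32.1;  python3 - <<'E'
from h import *
p,d=bot.camera("side"); crop(p,300,210,400,285,7,"pics/s6.png")
E
```

```text
tcp [ 590.3 -162.4   42. ] yaw -32.13 tilt 0.0 | turn -0.03 then shift [0.4 0.  0.5] t 15.325 F [ 0.1 -0.5 -0.6] w 49.9
q [ 0.11  0.61  0.1   1.79 -0.08  0.74 -1.88]
```

View pics/s6.png

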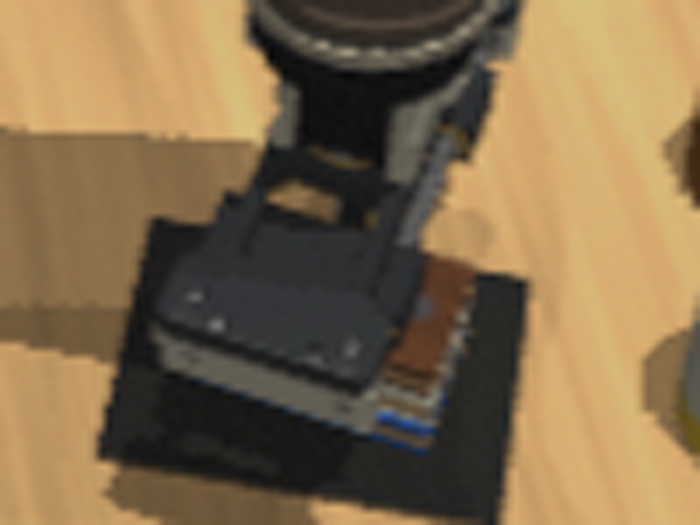

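The dark plate at (440,315) is lined up within a millimetre or so over the white and blue edges. I'll lower the last 0.5 mm and release.

Request:
jog_arm --pt "0.4 0 0.5 0" --pt "0 0 0 0" --pt "0 0 0 0"

```text
clock: 15.75
ee_pos: [0.5906, -0.1626, 0.0415]
ee_rot: [0.961, -0.277, 0.0, 0.0]
wrist_force: [0.6, 0.1, -0.9]
grip_width: 0.0497
```

Request:
jog_arm --pt "0 0 0 0" --pt "0 0 0 0" --pt "0 0 0 0" --pt "0 0 0 0" --pt "0 0 -10 0" --pt "0 0 -25 0" --pt "0 0 -40 0" --pt "0 0 -50 0" --pt "0 0 -40 0" --pt "0 0 0 0" --jaw 0

```text
clock: 17.0
ee_pos: [0.5927, -0.1632, 0.211]
ee_rot: [0.961, -0.277, 0.004, -0.0]
wrist_force: [1.0, 0.0, -0.3]
grip_width: 0.0919
```

```bash
python3 - <<'E'
from h import *
T=np.load("top0.npz")["p"];S=np.load("side0.npz")["p"]
# bar in top: low sat bright
h=cv2.cvtColor(T,cv2.COLOR_RGB2HSV)
m=(h[...,1]<40)&(h[...,2]>130); m[:, :225]=0;m[:,285:]=0;m[:185]=0;m[205:]=0
c=comp(m,(252,195),close=3); v,u=np.nonzero(c); print("top bar",u.min(),u.max(),v.min(),v.max(),np.round(rect(c,"top",.135),1))
for z in(.135,.139): print((ray("top",[[u.mean(),v.mean()]],z)*1000).round(1))
h=cv2.cvtColor(S,cv2.COLOR_RGB2HSV)
m=(h[...,1]<50); m[:,:285]=0;m[:,302:]=0;m[:112]=0;m[155:]=0
c=comp(m,(295,130),close=3); v,u=np.nonzero(c); print("side bar",u.min(),u.max(),v.min(),v.max(),np.round(rect(c,"side",.135),1),(ray("side",[[u.mean(),v.mean()]],.135)*1000).round(1))
# red marks
for n,p in(("top",T),("side",S)):
    h=cv2.cvtColor(p,cv2.COLOR_RGB2HSV);m=((h[...,0]<6)|(h[...,0]>174))&(h[...,1]>150)
    k,l,st,ce=cv2.connectedComponentsWithStats(m.astype(np.uint8)); print(n,[(ce[i].round(1),st[i,4]) for i in range(1,k)])
import plan; plan.plan(540,190,250,0)
E
```

```text
top bar 233 270 193 197 [520.2 247.7 116.6  10.2  88.1  76. ]
[[520.2 247.8 135. ]]
[[519.9 247.  139. ]]
side bar 291 298 116 150 [519.4 228.8 159.9  11.7  88.1  71. ] [[519.2 231.9 135. ]]
top [(array([398.8, 124.6]), np.int32(40)), (array([206.6, 148.7]), np.int32(9)), (array([294.7, 152. ]), np.int32(10)), (array([183.1, 207.2]), np.int32(165)), (array([326., 236.]), np.int32(1))]
side [(array([330.1,  85.9]), np.int32(31)), (array([275.2, 111.3]), np.int32(163)), (array([347.5, 140.4]), np.int32(31)), (array([259.8, 192.5]), np.int32(16)), (array([260., 204.]), np.int32(5)), (array([416.9, 234.4]), np.int32(107))]
tcp [ 592.7 -163.2  211. ] yaw -32.14 tilt 0.42 | turn -32.14 then shift [ -52.4 -353.1  -39.9] t 17.0 F [ 1.   0.  -0.3] w 91.9
q [ 0.09  0.43  0.13  1.63 -0.06  1.08 -1.9 ]
```

Request:
jog_arm --pt "0 0 -10 -10" --pt "0 0 -10 -10" --pt "0 0 -10 -10" --pt "0 0 -5 -10" --pt "0 0 0 -10" --pt "0 0 0 -10" --pt "0 0 0 -10" --pt "0 0 0 -10" --pt "0 0 0 -10" --pt "0 0 0 -10"

```text
clock: 18.25
ee_pos: [0.5901, -0.1625, 0.2408]
ee_rot: [0.828, 0.561, -0.0, -0.0]
wrist_force: [0.4, 0.1, -0.7]
grip_width: 0.092
```

Request:
jog_arm --pt "0 0 0 -10" --pt "0 0 0 -10" --pt "0 0 0 0" --pt "0 0 0 0"

```text
clock: 18.75
ee_pos: [0.5904, -0.1626, 0.2412]
ee_rot: [0.722, 0.692, -0.0, -0.0]
wrist_force: [0.1, 0.5, -0.2]
grip_width: 0.0918
```

```bash
python3 plan.py 520 247.7 230 88.1; python3 - <<'E'
from h import *
from scipy.optimize import least_squares
def tri(a,b): return least_squares(lambda P: np.r_[proj("top",P)[0]-a,proj("side",P)[0]-b],[.6,.2,.1]).x
L=tri([206.6,148.7],[330.1,85.9]);R=tri([294.7,152.0],[347.5,140.4]);print((L*1000).round(1),(R*1000).round(1),((L+R)*500).round(1),np.degrees(np.arctan2(L[1]-R[1],L[0]-R[0])))
E
```

```text
tcp [ 590.4 -162.6  241.2] yaw 87.64 tilt 0.03 | turn -0.46 then shift [407.8 -83.9  11.3] t 18.75 F [ 0.1  0.5 -0.2] w 91.8
q [ 0.41  0.43 -0.32  1.56  0.14  1.17  0.01]
[658.5 378.6 181.2] [649.3 109.1 182.3] [653.9 243.9 181.8] 88.05164610190464
```

Request:
jog_arm --pt "35 -7 0 0" --pt "45 -9 0 0" --pt "45 -9 0 0" --pt "45 -9 0 0" --pt "45 -9 0 0" --pt "45 -9 0 0" --pt "45 -9 0 0" --pt "45 -9 0 0" --pt "38 -9 0 -0.5" --pt "20 -5 0 0"

```text
clock: 20.0
ee_pos: [0.5205, 0.251, 0.2415]
ee_rot: [0.717, 0.697, 0.0, -0.0]
wrist_force: [0.6, 0.1, 0.4]
grip_width: 0.0916
```

Request:
jog_arm --pt "0 0 0 0" --pt "0 0 0 0"

```text
clock: 20.25
ee_pos: [0.522, 0.247, 0.2413]
ee_rot: [0.718, 0.696, -0.0, 0.0]
wrist_force: [-0.6, 0.5, -1.0]
grip_width: 0.0921
```

```bash
python3 plan.py 520 247.7 170 88.1; python3 - <<'E'
from h import *
p,d=bot.camera("side"); crop(p,260,60,380,180,5,"pics/s7.png");np.savez("side7.npz",p=p);crop(p,300,220,400,295,7,"pics/s7b.png")
p,d=bot.camera("top"); crop(p,190,110,430,260,3,"pics/t7.png");np.savez("top7.npz",p=p)
for n,s in(("top",(379,177)),("side",(345,245))):
    p=np.load(n+"7.npz")["p"];c=comp(masks(p)["dark"],s);print(n,np.round(rect(c,n,.057),1),*dots(p,n,c,.057))
E
```

```text
tcp [522.  247.  241.3] yaw 88.24 tilt 0.06 | turn 0.14 then shift [ 0.7 -2.1 71.3] t 20.25 F [-0.6  0.5 -1. ] w 92.1
q [-0.2   0.39 -0.46  1.64  0.19  1.15 -0.74]
top [ 588.4 -157.9  103.2   55.1  -32.    75. ] (9, array([384., 168.]), array([ 617.4, -178.1,   57. ])) (9, array([374.1, 183. ]), array([ 567. , -145.1,   57. ])) (6, array([369.1, 186.7]), array([ 554.7, -128.4,   57. ]))
side [ 590.8 -164.2   90.2   56.   -33.3   97. ] (10, array([336.8, 246. ]), array([ 567.3, -144.5,   57. ])) (8, array([359.1, 253.1]), array([ 617.7, -176.3,   57. ])) (3, array([346. , 258.7]), array([ 581.5, -186.1,   57. ]))
```

View pics/s7.png

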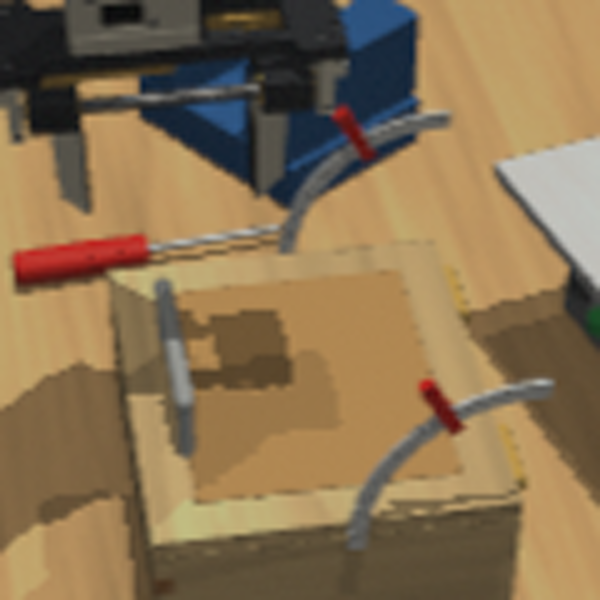

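View pics/s7b.png

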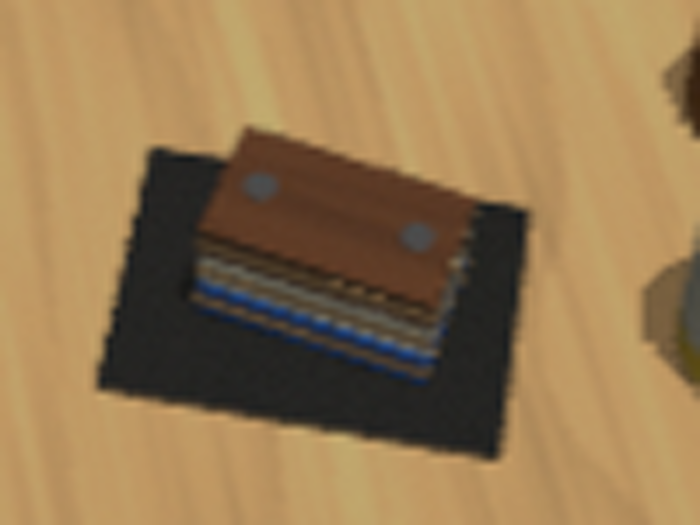

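View pics/t7.png

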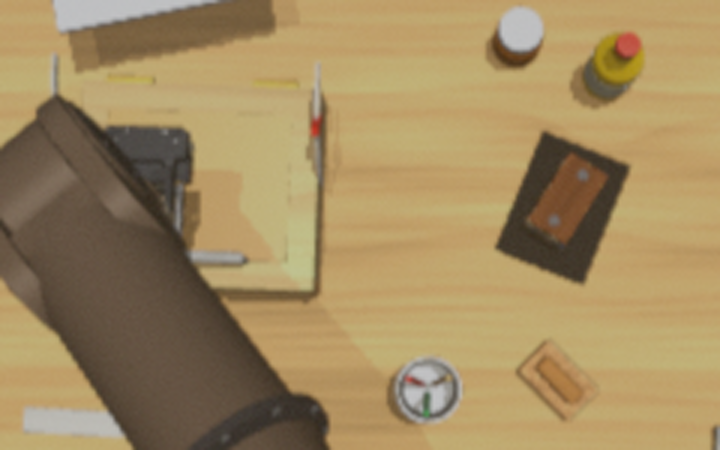

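The stack shows all three edges flush (side crop: dark top at (335,215), white and blue bands directly under). The hole midpoints of the three plates agree to about 1 mm. Now I'll lower over the bar.

Request:
jog_arm --pt "0 -2.5 20 0.1" --pt "0 0 30 0" --pt "0 0 20 0" --pt "0 0 10 0" --pt "0 0 0 0" --pt "0 0 0 0" --pt "0 0 0 0"

```text
clock: 21.22
ee_pos: [0.5196, 0.2485, 0.1624]
ee_rot: [0.718, 0.696, 0.001, 0.0]
wrist_force: [-0.6, 0.6, 0.0]
grip_width: 0.0918
```

```bash
python3 plan.py 519.3 247.3 116 88.1; python3 - <<'E'
from h import *
p,d=bot.camera("side"); crop(p,260,60,380,180,5,"pics/s8.png")
E
```

```text
tcp [519.6 248.5 162.4] yaw 88.26 tilt 0.08 | turn 0.16 then shift [-1.3 -0.3 46.3] t 21.225 F [-0.6  0.6  0. ] w 91.8
q [-0.22  0.46 -0.45  1.75  0.23  0.98 -0.78]
```

View pics/s8.png

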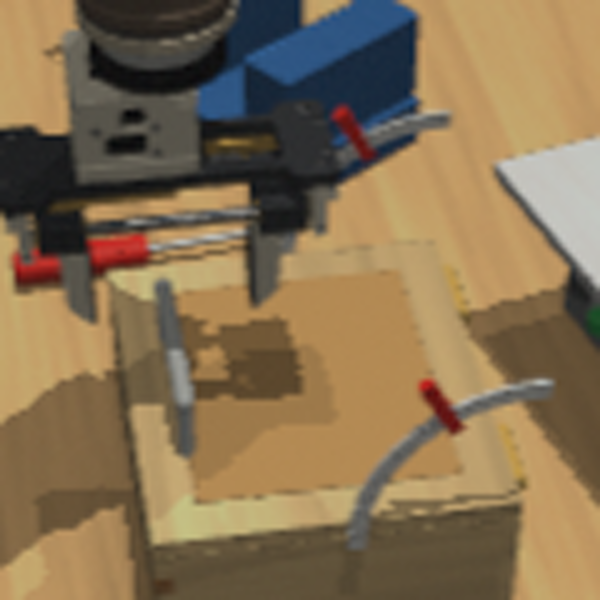

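The fingertips at crop (85,315) and (262,300) straddle the bar at (175,350). Lowering further.

Request:
jog_arm --pt "-1 0 15 0.2" --pt "0 0 15 0" --pt "0 0 12 0" --pt "0 0 4 0" --pt "0 0 0 0" --pt "0 0 0 0" --pt "0 0 0 0"

```text
clock: 22.15
ee_pos: [0.5194, 0.2475, 0.116]
ee_rot: [0.719, 0.695, 0.0, 0.0]
wrist_force: [0.6, -0.1, 0.2]
grip_width: 0.0917
```

```bash
python3 plan.py 519.3 247.3 116 88.1; python3 - <<'E'
from h import *
p,d=bot.camera("side"); crop(p,260,60,380,180,5,"pics/s9.png")
E
```

```text
tcp [519.4 247.5 116. ] yaw 88.07 tilt 0.05 | turn -0.03 then shift [-0.2 -0.1 -0. ] t 22.15 F [ 0.6 -0.1  0.2] w 91.7
q [-0.23  0.51 -0.43  1.8   0.26  0.89 -0.81]
```

View pics/s9.png

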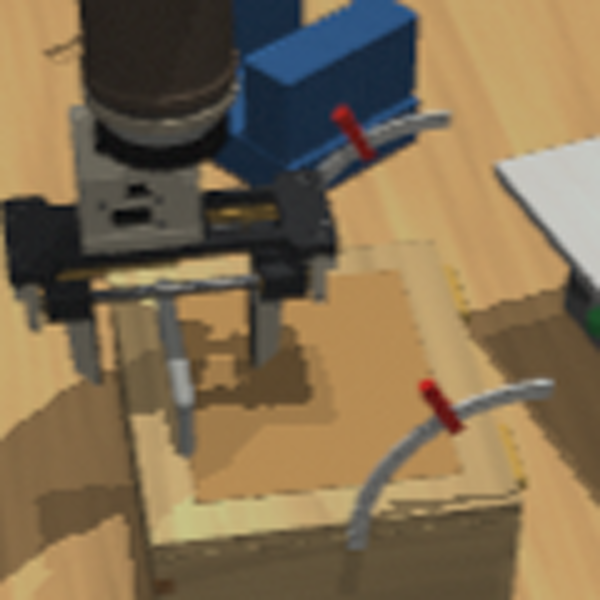

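The bar runs between the fingers at (170,340). Closing.

Request:
jog_arm --pt "0 0 0 0" --pt "0 0 0 0" --pt "0 0 0 0" --pt "0 0 0 0" --pt "0 0 0 0" --pt "0 0 0 0" --pt "0 0 0 0" --pt "0 0 0 0" --pt "0 0 0 0" --pt "0 0 0 0" --jaw 1 --grip_force 25

```text
clock: 23.45
ee_pos: [0.5186, 0.2473, 0.1155]
ee_rot: [0.719, 0.695, -0.0, -0.0]
wrist_force: [-3.7, -0.2, 2.2]
grip_width: 0.0111
```

```bash
python3 plan.py 519.3 247.3 116 88.1; python3 - <<'E'
import numpy as np
# case-x shift and lift from shut for equal angle steps (bar at -190,+50 from hinge)
for a in range(0,61,5):
    t=np.radians(a); c,s=np.cos(t),np.sin(t); x=-190*c+50*s; z=190*s+50*c
    print(a,round(x+190,1),round(z-50,1))
E
```

```text
tcp [518.6 247.3 115.5] yaw 88.08 tilt 0.05 | turn -0.02 then shift [ 0.   0.7 -0.5] t 23.45 F [-3.7 -0.2  2.2] w 11.1
q [-0.23  0.51 -0.43  1.8   0.26  0.89 -0.81]
0 0.0 0.0
5 5.1 16.4
10 11.6 32.2
15 19.4 47.5
20 28.6 62.0
25 38.9 75.6
30 50.5 88.3
35 63.0 99.9
40 76.6 110.4
45 91.0 119.7
50 106.2 127.7
55 122.0 134.3
60 138.3 139.5
```

Request:
jog_arm --pt "0 1.5 -8.2 0" --pt "0 3 -8.2 0" --pt "0 3 -7.9 0" --pt "0 3.5 -7.9 0" --pt "0 0 0 0" --pt "0 0 0 0"

```text
clock: 24.2
ee_pos: [0.5297, 0.2469, 0.1475]
ee_rot: [0.719, 0.695, -0.0, -0.0]
wrist_force: [-3.4, 0.3, -2.5]
grip_width: 0.0112
```

```bash
python3 plan.py 530.2 246.9 147.7 88.1;python3 - <<'E'
from h import *
p,d=bot.camera("side"); crop(p,260,60,380,180,5,"pics/s10.png")
E
```

```text
tcp [529.7 246.9 147.5] yaw 88.08 tilt 0.04 | turn -0.02 then shift [ 0.   0.5 -0.2] t 24.2 F [-3.4  0.3 -2.5] w 11.2
q [-0.22  0.49 -0.44  1.74  0.24  0.97 -0.78]
```

View pics/s10.png

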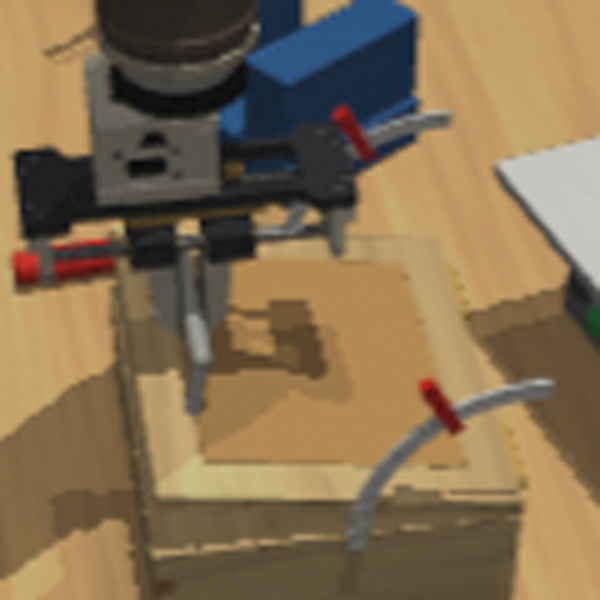

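The lid is open about 10 degrees, with the gap visible at crop (250,530), and the bar is held at (195,290). The forces are small, so I'll continue.

Request:
jog_arm --pt "0 3.7 -7.8 0" --pt "0 4.1 -7.5 0" --pt "0 4.4 -7.3 0" --pt "0 4.8 -7.2 0" --pt "0 5 -6.9 0" --pt "0 5.3 -6.7 0" --pt "0 5.6 -6.5 0" --pt "0 6 -6.2 0" --pt "0 0 0 0" --pt "0 0 0 0"

```text
clock: 25.5
ee_pos: [0.5676, 0.2457, 0.205]
ee_rot: [0.719, 0.695, -0.001, -0.001]
wrist_force: [-11.2, -1.6, 5.6]
grip_width: 0.011
```

```bash
python3 plan.py 568.8 245.6 203.8 88.1
```

```text
tcp [567.6 245.7 205. ] yaw 88.1 tilt 0.12 | turn 0.0 then shift [-0.1  1.2  1.2] t 25.5 F [-11.2  -1.6   5.6] w 11.0
q [-0.2   0.48 -0.44  1.59  0.22  1.12 -0.72]
```

Request:
jog_arm --pt "0 4.4 -6.8 0" --pt "0 5.5 -6.4 0" --pt "0 6 -5.8 0" --pt "0 6.3 -5.6 0" --pt "0 6.6 -5.3 0" --pt "0 6.8 -5 0" --pt "0 0 0 0" --pt "0 0 0 0"

```text
clock: 26.5
ee_pos: [0.6061, 0.2443, 0.2377]
ee_rot: [0.719, 0.695, 0.0, 0.0]
wrist_force: [6.8, 4.9, -16.4]
grip_width: 0.0114
```

```bash
python3 plan.py 605 244.5 238.9 88.1
```

```text
tcp [606.1 244.3 237.7] yaw 88.03 tilt 0.05 | turn -0.07 then shift [ 0.1 -1.1 -1.2] t 26.5 F [  6.8   4.9 -16.4] w 11.4
q [-0.19  0.51 -0.43  1.45  0.22  1.22 -0.68]
```

Request:
jog_arm --pt "0 8 -3.4 0" --pt "0 7.7 -3.8 0" --pt "0 0 0 0" --pt "0 0 0 0"

```text
clock: 27.0
ee_pos: [0.6203, 0.2439, 0.246]
ee_rot: [0.719, 0.695, 0.0, 0.0]
wrist_force: [1.4, 3.6, -7.7]
grip_width: 0.0109
```

```bash
python3 plan.py 624.8 243.7 243.2 88.1;python3 - <<'E'
from h import *
p,d=bot.camera("side"); crop(p,260,20,380,180,3.7,"pics/s11.png");np.savez("side11.npz",p=p)
E
```

```text
tcp [620.3 243.9 246. ] yaw 88.07 tilt 0.01 | turn -0.03 then shift [-0.1  4.5  2.8] t 27.0 F [ 1.4  3.6 -7.7] w 10.9
q [-0.19  0.53 -0.42  1.4   0.22  1.25 -0.67]
```

View pics/s11.png

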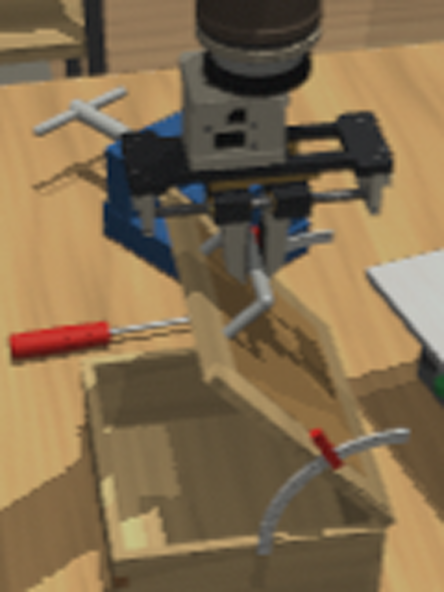

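Request:
jog_arm --pt "0 8 -3 0" --pt "0 7.9 -3 0" --pt "0 8.1 -2.7 0" --pt "0 8.2 -2.4 0" --pt "0 0 0 0" --pt "0 0 0 0" --pt "0 0 0 0"

```text
clock: 27.92
ee_pos: [0.6534, 0.2429, 0.2586]
ee_rot: [0.719, 0.695, 0.001, 0.0]
wrist_force: [-3.7, 0.2, 5.4]
grip_width: 0.0111
```

```bash
python3 plan.py 657 243 255 88.1;python3 - <<'E'
from h import *
p,d=bot.camera("side"); crop(p,260,20,380,180,3.7,"pics/s12.png");np.savez("side12.npz",p=p)
p,d=bot.camera("top"); crop(p,190,110,320,220,5,"pics/t12.png");np.savez("top12.npz",p=p)
E
```

```text
tcp [653.4 242.9 258.6] yaw 88.05 tilt 0.13 | turn -0.05 then shift [0.2 3.6 3.6] t 27.925 F [-3.7  0.2  5.4] w 11.1
q [-0.19  0.57 -0.41  1.3   0.23  1.31 -0.64]
```

View pics/s12.png

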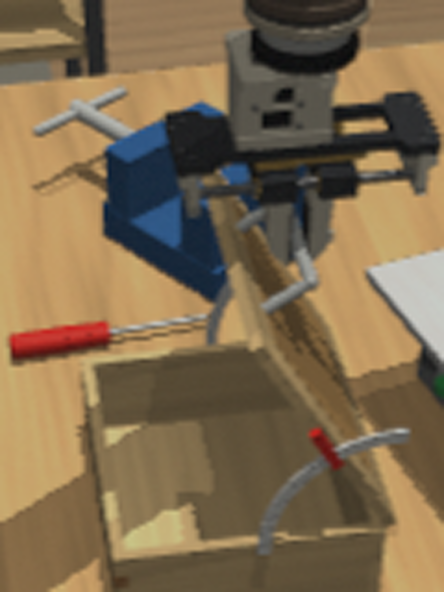

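View pics/t12.png

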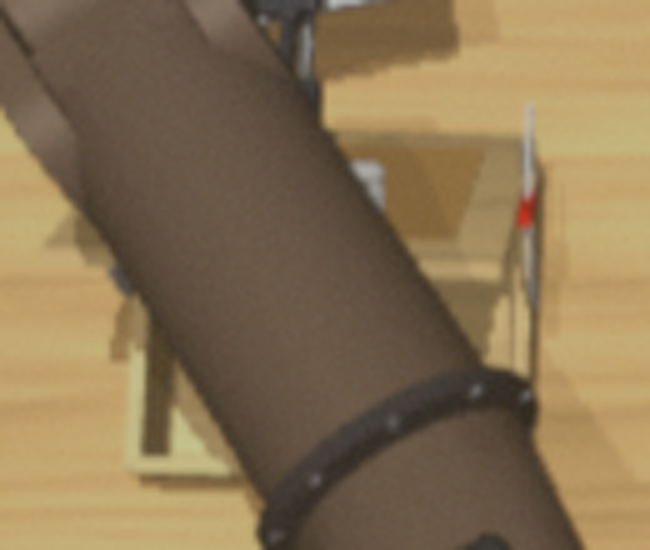

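```bash
python3 - <<'E'
from h import *
p=np.load("side12.npz")["p"]; crop(p,315,80,375,170,6.5,"pics/s12z.png")
E
```

```text
(no output)
```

View pics/s12z.png

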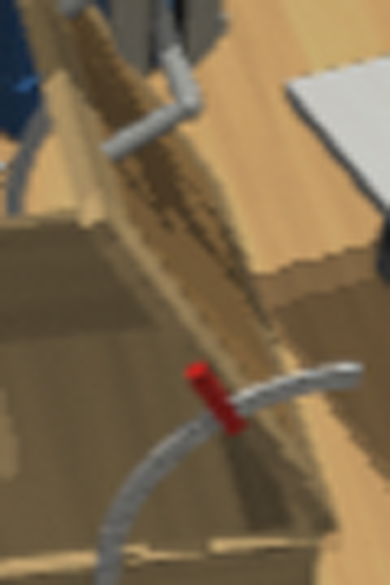

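```bash
python3 - <<'E'
from h import *
yaw=np.radians(-1.93);ex=np.array([np.cos(yaw),np.sin(yaw),0]);ey=np.array([-np.sin(yaw),np.cos(yaw),0])
bar=np.array([.5195,.2475,.135]);H=bar+.19*ex;H[2]=.085
def onplane(uv,q):
    R,t,K=RT("side");d=R.T@(np.linalg.inv(K)@np.r_[uv,1]);o=-R.T@t
    P=o+d*((q-o)@ey)/(d@ey);r=P-H
    return np.array([-r@ex,r[2]])*1000
q=H-.13*ey
for nm,uv,off in(("lower corner",(327.6,114.8),0),("upper corner",(331.2,113.1),np.degrees(np.arctan2(10,220)))):
    v=onplane(uv,q);print(nm,v.round(1),"r",np.hypot(*v).round(1),"deg",(np.degrees(np.arctan2(v[1],v[0]))-off).round(1))
print("case far top corner",onplane((365.8,163),q).round(1))
v=onplane((347.5,140.4),H-.135*ey);print("red mark",v.round(1),np.degrees(np.arctan2(v[1],v[0])).round(1))
E
```

```text
lower corner [111.2 188.6] r 218.9 deg 59.5
upper corner [101.8 192.9] r 218.1 deg 59.6
case far top corner [-7.2 -2.3]
red mark [54.7 98.3] 60.9
```

Vision puts the lid at 59.5 and 59.6 degrees, and the arm pose gives 59.3. I'll nudge it half a degree, then hold and do the final check.

Request:
jog_arm --pt "0 1.6 -0.4 0" --pt "0 0 0 0" --pt "0 0 0 0" --pt "0 0 0 0" --pt "0 0 0 0" --pt "0 0 0 0" --pt "0 0 0 0" --pt "0 0 0 0"

```text
clock: 29.02
ee_pos: [0.6549, 0.2429, 0.259]
ee_rot: [0.719, 0.695, 0.001, 0.0]
wrist_force: [-3.6, 0.1, 6.3]
grip_width: 0.011
```

```bash
python3 plan.py 657 243 255 88.1;python3 - <<'E'
from h import *
p,d=bot.camera("side"); cv2.imwrite("pics/s13.png",p[...,::-1]);np.savez("side13.npz",p=p)
p2,d=bot.camera("top");np.savez("top13.npz",p=p2)
for n in("top","side"):
    a=np.load(n+"7.npz")["p"];b=np.load(n+"13.npz")["p"];c=comp(masks(b)["dark"],dict(top=(379,177),side=(345,245))[n]);print(n,[o[2] for o in dots(b,n,c,.057)[:2]])
    d0=np.abs(np.load(n+"0.npz")["p"].astype(int)-b).max(2)>40
    cv2.imwrite(f"pics/diff_{n}.png",(d0*255).astype(np.uint8))
E
```

```text
tcp [654.9 242.9 259. ] yaw 88.05 tilt 0.13 | turn -0.05 then shift [0.2 2.1 4. ] t 29.025 F [-3.6  0.1  6.3] w 11.0
q [-0.19  0.57 -0.41  1.3   0.23  1.32 -0.64]
top [array([ 617.9, -178.2,   57. ]), array([ 567. , -145.1,   57. ])]
side [array([ 567.3, -144.5,   57. ]), array([ 618.2, -176.4,   57. ])]
```

View pics/s13.png

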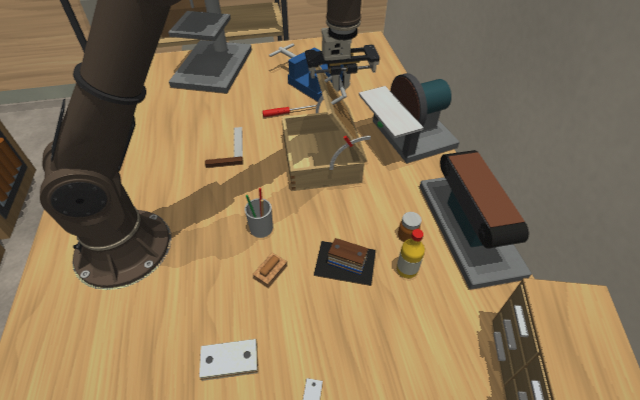

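View pics/diff_top.png

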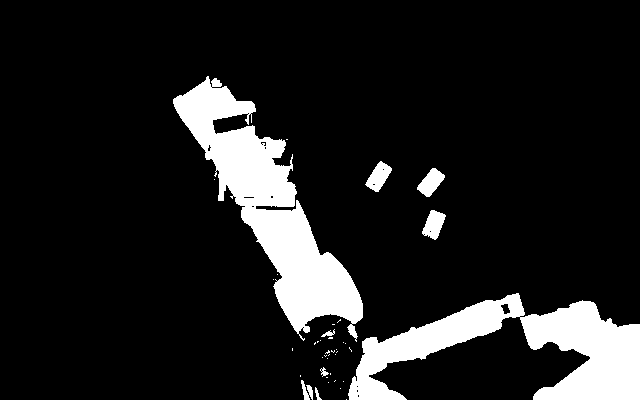

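The final view shows the stack on the mat at (347,255) and the lid held open at (345,105). The difference image changes only at the three plates, the case and the arm, so the bystanders are unmoved. Handing in.

```bash
python3 -c "
from rig import bot
print(bot.job_done())"
```

```text
the job is handed in; nothing more can be done
None
```

The job is done and handed in at about 29 s on the clock. The middle white plate and then the dark plate are stacked on the blue one. The lid is raised to about 60° and still held by its bar.

- **Stack:** The holes in all three plates line up to about 1 mm in the camera views. The last look showed the stack unchanged after the lid was raised, and the blue plate was not visibly shifted on the mat.
- **Lid:** Before a last half-degree nudge, the side camera read 59.5° and 59.6° and the arm pose gave 59.3°. I did not measure the angle by camera again afterwards. The arm pose then put it at about 60°, with forces steady at about 7 N.
- **Bench:** Comparing the first and last top views showed changes only at the plates, the lid and the arm, so the other things look unmoved. The arm hid part of that view.
- **Disagreements:** The camera read about 1 mm off the arm frame. Sideways force on the bar swung to about 18 N partway up and fell back after small corrections. The grip opening read 11 mm on the 12 mm bar.

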